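# Oil a hinge knuckle and hold the hinge leaf in line for its pin

### The arm

A 6-joint arm with a two-finger parallel gripper is mounted at the origin on the work surface. World frame = base frame: x ahead of the robot, y to its left, z up, the work surface at z = 0. Lengths are in m, angles in degrees, forces in N, time in s.
With the tool pointing down it reaches from about 0.4 to 0.825 m from the base axis. Payload 7 kg.
Tool frame: the origin (TCP) lies at the very end of the fingers, on their centre line; the grasp point (between the pads) lies 19 mm behind it (r.hold_point_z is the distance from the TCP to the grasp point, in m); x points along the fingers, y is the direction in which the jaws open and shut, and the axes are right-handed (so a half turn about x gives the same grasp; the last joint's range is limited). The gripper opens to 88 mm and grips with 3 to 60 N. Pads are 19 mm wide; open, the fingers measure 130 mm over their backs; the gripper's body (78 mm by 193 mm) begins 47 mm behind the grasp point.
Start: joints at [-58.837, 20.546, 0.682, 0, -70.136, -16.507], TCP at [0.171, -0.653, 0.227] pointing down, gripper open.
Joint ranges: [-176.03, 176.03], [-82.01, 121.73], [-58.28, 71.71], [-173.87, 95.51], [-174.79, -0.11], [-173.66, 173.66]. Speed limits (degrees/s): [136.94, 136.94, 172.46, 180, 180, 180].

### API

Orientations are given as [roll, pitch, yaw] about the fixed x, y, z axes, in that order (R = Rz(yaw) Ry(pitch) Rx(roll)).
In Python, from plant import r gives the robot as it stands. The module is installed in compiled form; this text tells all that it offers.
- The arm moves only by the shell command python3 -m creep 'ROWS' [FORCE]. ROWS is JSON, a list of rows, each a list of 7 numbers: the turn, a rotation vector about the tool's x, y, z in rad, then the shift along the tool's x, y, z in cm, then the opening in per cent of the stroke, from 0 (shut) to 100 (fully open). In form: [[rx, ry, rz, x, y, z, fingers], ...]. A call has 1 to 8 rows; each row shifts and turns the commanded pose from where the row before left it, along the tool's axes as they then stand; what a row does not reach is not made up. A row lasts 1/10 s, in which the tool goes at most 50 mm and 8.59 degrees, less where a joint would pass 70% of its speed; a pose out of reach is approached as far as the arm can. A call is refused whole if a number of a shift passes 5 or a number of a turn 0.15, either way. A call with a gripper value outside its range is refused whole. The fingers move at their own pace and stop on an object; FORCE is the grip in N (left out, the last holds). Time passes only in rows, so rows that do not move let the fingers close. It gives the time, the measured TCP pose, the force and the opening at its end, in the units of the state.
- r.get_state(): the state, without advancing time (a new reading comes with each control period).
- r.capture(name): name is "side" or "top"; returns (picture, depth): 420x560x3 uint8, blue, green, red; 420x560 float32, m along the optical axis (not along the pixel's ray), 0 where there is no reading.
- r.camera_info(name): a dict with "fovy" (degrees; the focal length in pixels is half the picture's height over the tangent of half this angle, whatever the lens; pixels are square), "cx", "cy" (the principal point, pixels), "camera_from_world" (4x4, takes a point from world to camera coordinates). Camera axes: x right, y down, z forward; pixel columns grow to the right and rows downward; lengths in m; the calibration is good to about 2 mm. A picture is of the moment at which its call begins. camera_info takes no time and is no camera call.
- r.close_job(): hands the job in, once; it reports no verdict.
Trained networks look in the newest picture that a camera, given by its name, has taken for a name from the list of things; names that differ only in an ending like _2 or _b are one class to them, and where a whole thing is asked for, a point or a joint stands for the part that bears it (a point fixed in the world has none). Each returns a list of dicts, best first, with "score" (0 to 1); they miss things now and then, are a little off and sometimes report something else, mostly with a low value. They report only what shows in the picture. A call takes as long as a camera call. They do not tell look-alikes from the thing itself.
- r.look_for(query, camera): "rect" ([left, top, right, bottom] in pixels, round what is visible of it).
- r.masks_of(query, camera): "pixels" (420x560 bool, what is visible of it) and "rect" ([left, top, right, bottom] in pixels, round what is visible of it).
The state is a dict: "time_s": time; "joints": joint angles; "qd": joint speeds; "joint_torque": joint torques, N m; "tcp_pos": TCP position; "eef_rot": TCP orientation; "contact_force": force on the tool from outside, world axes, zero at the start; "moment": the same for the moment, N m; "gripper_width": finger opening in m.
Only numpy, scipy, OpenCV 4.12 (cv2) and the standard library are available. Lean on these libraries where they do the work, as an engineer would, in place of code of your own. Each camera call takes 0.05 s, during which the arm holds its last target. There are 200 camera calls.

### The job

The cupboard hinge is being put back together: lift the loose hinge leaf by its wooden batten off the white stand, and dip its knuckle into the small white oiling pot, right down to the felt pad. Then bring it upright from above to the jamb block so that its knuckle sits in the gap between the two fixed knuckles with all three holes in one line, and finish still gripping it there, still and not leaning hard on the block, ready for a colleague to push the pin through. Do not tip the pot, and leave the wash bottle, the test-tube rack and the pin where they are.

Things in the scene. Friction and masses are not known exactly. Their poses are not given: they have to be found in the camera images.
- leaf: loose hinge leaf, 0.18 to 0.29 kg: pale wooden batten 20 (x) x 110 (y) x 28 (z) mm, origin at its centre; below it a brass plate 4 mm thick, 44 wide (y), down to 43 mm below the origin, then a 20 mm wide tongue to the knuckle. z is up; same either way round. Grip the batten's middle across the 20 mm. At the start its ends rest on the stand, origin 84 mm above the bench
- leaf_knuckle (a point): centre of the loose leaf's knuckle, 60 mm below the batten's centre: a brass tube along the leaf's y axis, 20 mm outside diameter, 20 mm long (y), with an 11 mm hole through it; axes as leaf
- stand: white fixed plastic stand, base 70 x 120 x 8 mm; two cheeks, each 40 mm (x) by 16 mm (y), at y = -45 and +45 mm, tops 70 mm above the bench, carry the batten ends; between them is 74 mm of free space. Origin: centre of the underside
- pot: small loose open white pot, 0.35 kg, 74 mm outside diameter, 66 mm inside, rim 36 mm above the bench. Origin: centre of the underside, z up
- pot_pad (a point): centre of the top of the hard grey felt pad on the pot's floor, 10 mm above the bench: the knuckle's underside should come down to this; the knuckle's centre is then 20 mm above the pot's underside
- jamb: fixed wooden jamb block, 60 (x) x 110 (y) mm, top 116 mm above the bench, on a dark base plate 90 x 130 x 8 mm; its hinge face looks along its own -x (away from the robot, turned up to 0.35 rad) and carries the fixed brass hinge leaf. Origin: on the bench below the block's middle
- jamb_gap (a point): midpoint of the fixed hinge line, 110 mm above the bench, 14 mm in front of the wood; axes as jamb, line along y. Fixed brass knuckles, 20 mm outside, 11 mm holes, lie 13 to 33 mm either side; the gap is 26 mm wide, open above and in front, with nothing in it to carry the loose knuckle, whose centre belongs here, its y along this y, either way round
- wash_bottle: bystander: loose white plastic wash bottle, 64 mm diameter, shoulder 110 mm, cap top 156 mm, spout to 198 mm high; origin centre of underside
- tube_rack: bystander: loose white test-tube rack 60 x 130 mm with black-stoppered tubes, 130 mm high; origin centre of underside
- pin: bystander: steel hinge pin 6.5 mm thick, about 77 mm long with a bent end, lying in a shallow fixed blue tray 60 x 110 x 14 mm; origin in the shaft's middle
Things that resemble listed ones, but are neither listed nor needed, are in the scene too. What is shaped like the stand but black is not meant.

How it is judged:
By the outcome, as a careful person would: the job done as asked, in the order asked, and still so for the second after the job is handed in, while the arm keeps its last pose, push and grip.
It also fails if it takes over 58 s, if anything falls off the work surface, if the arm or the gripper's body presses on something with over 40 N, if the wrist force passes 120 N, or if a joint passes its speed limit or range.

## Working session

There is one attempt and no reset: what is moved stays moved. The work goes in short steps, Python scripts to look and compute and a shell command to move; the robot and the scene stay as the last step left them, time stands still between calls to the robot, and variables do not carry over. Pictures are saved under pics/ and viewed, about 8 in all and at most 12, crops included, and the job is handed in when it is done.

```bash
mkdir -p pics
cat > h.py <<'E'
import numpy as np, cv2
from plant import r
def cam(n):
    i=r.camera_info(n); f=210/np.tan(np.radians(i["fovy"])/2); return f,i["cx"],i["cy"],np.array(i["camera_from_world"])
def cloud(n,d):
    f,cx,cy,T=cam(n); v,u=np.mgrid[:420,:560]
    P=np.stack([(u-cx)*d/f,(v-cy)*d/f,d,np.ones_like(d)],-1)
    W=P@np.linalg.inv(T).T
    W=W[...,:3]; W[d<=0]=np.nan; return W
def proj(n,p):
    f,cx,cy,T=cam(n); c=T@np.append(p,1); return f*c[0]/c[2]+cx,f*c[1]/c[2]+cy
E
python3 - <<'E'
from h import *
for n in("top","side"):
    p,d=r.capture(n); cv2.imwrite(f"pics/{n}0.png",cv2.resize(p,(784,588)) if 0 else p); np.save(n+"0.npy",d)
    W=cloud(n,d); print(n,r.camera_info(n))
    for q in["leaf","leaf_knuckle","stand","pot","pot_pad","jamb","jamb_gap","wash_bottle","tube_rack","pin"]:
        for m in r.masks_of(q,n)[:3]:
            w=W[m["pixels"]]; w=w[~np.isnan(w[:,0])]
            print(q,round(m["score"],2),np.round(m["rect"]).astype(int),np.round(np.median(w,0),3) if len(w) else None, np.round(np.percentile(w[:,2],98),3) if len(w) else None)
print(r.get_state())
E
```

```text
top {'fovy': 43.81086783374855, 'cx': 284.11699153819364, 'cy': 200.25101256902119, 'camera_from_world': array([[ 0.0141127 , -0.99988707,  0.0051647 , -0.03756329],
       [-0.99103389, -0.01467371, -0.13280252,  0.55793421],
       [ 0.13286331, -0.00324419, -0.99112906,  1.26872721],
       [ 0.        ,  0.        ,  0.        ,  1.        ]])}
leaf 0.58 [134 221 182 234] [0.479 0.269 0.098] 0.103
leaf_knuckle 0.78 [133 219 181 236] [0.48  0.271 0.098] 0.103
stand 0.7 [140 216 191 244] [0.471 0.258 0.009] 0.072
stand 0.67 [197 173 245 197] [0.604 0.132 0.01 ] 0.073
stand 0.61 [349 198 410 252] [ 0.491 -0.254  0.114] 0.122
pot 0.58 [267 200 296 229] [ 0.527 -0.02   0.011] 0.039
pot_pad 0.61 [265 199 294 228] [ 0.527 -0.02   0.011] 0.039
pot_pad 0.56 [138 213 190 245] [0.473 0.262 0.009] 0.095
jamb 0.78 [348 197 409 251] [ 0.492 -0.254  0.114] 0.122
jamb_gap 0.84 [350 199 408 250] [ 0.491 -0.254  0.114] 0.122
wash_bottle 0.92 [ 98 135 137 175] [0.653 0.366 0.115] 0.194
tube_rack 0.66 [406 140 468 177] [ 0.661 -0.402  0.06 ] 0.133
pin 0.5 [266 199 296 227] [ 0.527 -0.02   0.011] 0.0
[... 946 characters left out ...]
113 313 166] [ 0.66  -0.365  0.057] 0.13
{'time_s': 1.1, 'joints': array([-5.88368184e+01,  2.05478260e+01,  6.81191916e-01, -4.40362120e-06,
       -7.01370271e+01, -1.65072455e+01]), 'qd': array([ 0.09271759,  0.00197666, -0.063197  ,  0.04104512,  0.14050356,
        0.04992085]), 'joint_torque': array([ 1.18888554e-03, -5.82398415e+01,  2.93296194e+01,  7.00261965e+00,
        1.22926294e-02,  1.00031983e-05]), 'tcp_pos': array([ 0.17075772, -0.6530081 ,  0.22653884]), 'eef_rot': array([106.44243081,  89.9963389 , 121.09836538]), 'contact_force': array([-0.08741216, -0.58980659, -0.09694095]), 'moment': array([ 0.05677005,  0.02102491, -0.02129096]), 'gripper_width': 0.08770889600615021}
```

Run:
```python
import cv2
a=cv2.imread("pics/top0.png");b=cv2.imread("pics/side0.png")
cv2.imwrite("pics/a1.png",cv2.resize(a[100:330,60:500],(800,418),interpolation=3)) 
cv2.imwrite("pics/b1.png",cv2.resize(b[90:380,140:400],(669,580+166-146),interpolation=3))
```

```text
(no output)
```

View pics/a1.png

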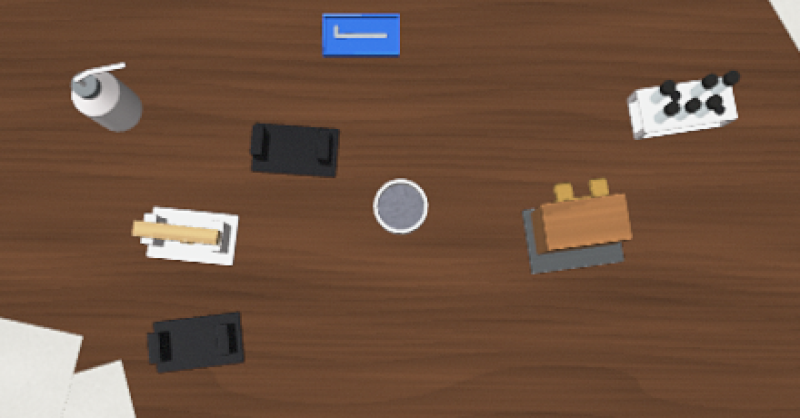

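View pics/b1.png

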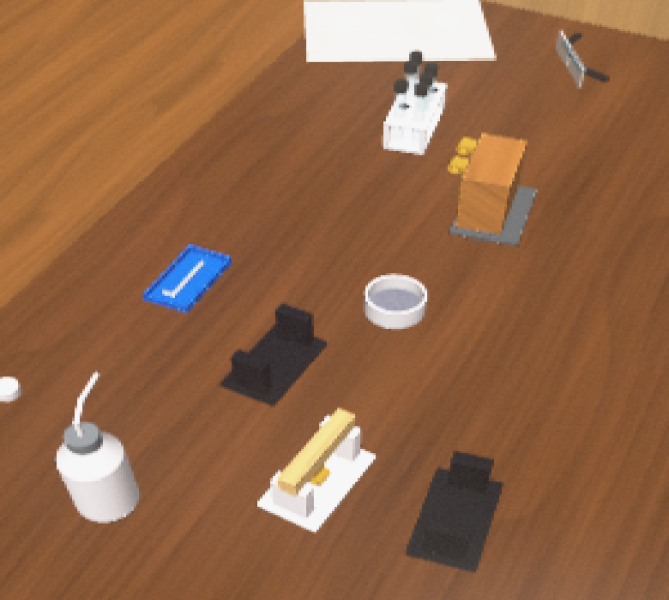

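Top view: the only white stand is at pixel (165,230) with the leaf at (158,228). The look-alikes are black stands at (222,182) and (168,288). There is one pot, at (280,213), and one jamb, at (382,222), with its brass knuckles on the far (+x) side. I'll measure these from the point clouds.

Run:
```python
from h import *
C={n:cloud(n,np.load(n+"0.npy")) for n in("top","side")}
def sel(W,c,rad,z0,z1):
    P=W.reshape(-1,3);P=P[~np.isnan(P[:,0])]
    return P[(np.hypot(*(P[:,:2]-c).T)<rad)&(P[:,2]>z0)&(P[:,2]<z1)]
def rect(P):
    (x,y),(w,h),a=cv2.minAreaRect((P[:,:2]*1000).astype(np.float32))
    if w<h: w,h,a=h,w,a+90
    return np.round([x,y,w,h,(a-90+90)%180-90],1)  # angle: long axis rel. to y
for n,W in C.items():
    P=sel(W,[.479,.27],.09,.09,.105);print(n,"batten",len(P),rect(P),np.median(P[:,2]))
    for z0,z1 in((.06,.075),(.004,.012)):
        P=sel(W,[.472,.265],.075,z0,z1);print(" stand",z0,len(P),rect(P))
    P=sel(W,[.527,-.02],.055,.03,.045);print("pot rim",len(P),np.round(cv2.minEnclosingCircle((P[:,:2]*1000).astype(np.float32)),1) if 0 else cv2.minEnclosingCircle((P[:,:2]*1000).astype(np.float32)))
    P=sel(W,[.49,-.24],.09,.111,.13);print("jamb top+kn",len(P),rect(P),np.median(P[:,2]))
    P=sel(W,[.49,-.24],.1,.004,.012);print("base",len(P),rect(P))
    # wood top only & brass by colour
    img=cv2.imread(f"pics/{n}0.png"); hsv=cv2.cvtColor(img,cv2.COLOR_BGR2HSV)
    near=(np.hypot(W[...,0]-.5,W[...,1]+.24)<.1)&(W[...,2]>.08)
    print(" brass/wood hsv", hsv[near][::25][:40].tolist())
```

```text
top batten 403 [480.5 272.3 111.3  20.3  -5.5] 0.09803617449187496
 stand 0.06 126 [482.6 268.8 106.3  39.6  -5. ]
 stand 0.004 798 [471.8 264.  146.8 138.4  76.3]
pot rim 149 ((526.046630859375, -20.6656551361084), 36.98002624511719)
jamb top+kn 1362 [ 512.5 -258.1  110.8   83.8    8.5] 0.11667231352404828
base 821 [ 486.8 -234.5  192.8  179.3  -60.2]
 brass/wood hsv [[18, 143, 128], [19, 145, 149], [19, 150, 189], [20, 148, 201], [19, 149, 205], [19, 147, 203], [19, 146, 205], [20, 150, 196], [19, 143, 146], [14, 142, 181], [14, 141, 183], [14, 142, 181], [13, 145, 180], [13, 141, 172], [13, 141, 179], [14, 140, 164], [13, 142, 176], [14, 142, 163], [14, 144, 181], [13, 141, 170], [13, 141, 186], [13, 143, 175], [14, 144, 182], [14, 145, 179], [14, 144, 179], [14, 143, 184], [13, 142, 176], [13, 144, 183], [14, 144, 177], [13, 140, 178], [14, 142, 179], [14, 142, 176], [14, 141, 175], [14, 143, 178], [13, 141, 175], [14, 145, 179], [14, 143, 173], [14, 145, 176], [13, 142, 172], [14, 143, 175]]
side batten 360 [481.  276.5 112.2  21.1  -5.4] 0.09721814011556651
 stand 0.06 107 [483.3 276.6 110.2  40.6  -4.8]
 stand 0.004 489 [473.2 277.4 124.5 120.4 -60.7]
pot rim 108 ((527.2670288085938, -14.503129005432129), 38.89583206176758)
jamb top+kn 513 [ 512.8 -254.   113.5   83.4    8.2] 0.11494505932019372
base 263 [ 481.2 -252.4  148.7  139.5   -0.9]
 brass/wood hsv [[18, 153, 234], [15, 162, 222], [14, 168, 215], [15, 164, 218], [15, 164, 218], [15, 164, 222], [15, 162, 223], [15, 166, 220], [15, 165, 220], [15, 162, 226], [14, 166, 219], [15, 167, 222], [14, 161, 219], [15, 164, 202], [21, 179, 227], [20, 175, 213], [15, 165, 225], [15, 162, 220], [15, 168, 216], [14, 166, 219], [14, 153, 120], [14, 164, 179], [14, 161, 171], [14, 163, 183], [14, 165, 181], [14, 164, 184], [14, 164, 184], [15, 169, 180], [14, 166, 186]]
```

```bash
cat >> h.py <<'E'
from scipy.spatial.transform import Rotation as Ro
def plan(target,yaw_y=None,leaf_ref=None,R0=None,p0=None):
    """target TCP world; tool y axis azimuth (mod 180). prints turn about tool x and tool-frame shift (at start axes)"""
    s=r.get_state(); p=s["tcp_pos"] if p0 is None else np.array(p0); R=Ro.from_euler("xyz",s["eef_rot"],degrees=True).as_matrix() if R0 is None else R0
    az=np.degrees(np.arctan2(R[1,1],R[0,1]))
    dt=0 if yaw_y is None else -((yaw_y-az+90)%180-90)   # tool x down: +turn = -azimuth
    print("tcp",np.round(p,4),"az_y",round(az,2),"tilt x",np.round(R[:,0],4),"turn rad",round(np.radians(dt),3),"shift cm",np.round(R.T@(np.array(target)-p)*100,2))
E
python3 - <<'E'
from h import *
plan([.5,-.1,.227],-5.5); plan([.481,.2745,.15],-5.5)
E
```

```text
tcp [ 0.1708 -0.653   0.2265] az_y 104.66 tilt x [-0.e+00  1.e-04 -1.e+00] turn rad -1.219 shift cm [-4.000e-02  4.517e+01  4.584e+01]
tcp [ 0.1708 -0.653   0.2265] az_y 104.66 tilt x [-0.e+00  1.e-04 -1.e+00] turn rad -1.219 shift cm [ 7.66 81.88 53.48]
```

```bash
python3 -m creep '[[-0.15,0,0,0,0,0,100],[-0.15,0,0,0,0,0,100],[-0.15,0,0,0,0,0,100],[-0.15,0,0,0,0,0,100],[-0.15,0,0,0,0,0,100],[-0.15,0,0,0,0,0,100],[-0.15,0,0,0,0,0,100],[-0.15,0,0,0,0,0,100]]' && python3 -m creep '[[-0.019,0,0,0,-2,4.4,100],[0,0,0,0,-2.1,4.5,100],[0,0,0,0,-2.1,4.5,100],[0,0,0,0,-2.1,4.5,100],[0,0,0,0,-2.1,4.5,100],[0,0,0,0,-2.1,4.5,100],[0,0,0,0,-2.1,4.5,100],[0,0,0,0,-2.1,4.5,100]]' && python3 -m creep '[[0,0,0,0,-2.1,4.5,100],[0,0,0,0,-2.1,4.5,100],[0,0,0,0,-2.1,4.5,100],[0,0,0,0,-2.1,4.5,100],[0,0,0,0,-2.1,4.5,100],[0,0,0,0,0,0,100]]'; python3 -c "
from h import *
plan([.481,.2745,.15],-5.5)"
```

```text
time_s: 1.9
tcp_pos: [0.1708, -0.653, 0.2266]
eef_rot: [-124.1, 90.0, -40.4]
contact_force: [-0.2, 0.5, 0.5]
gripper_width: 0.0879
time_s: 2.7
tcp_pos: [0.3729, -0.3104, 0.227]
eef_rot: [-105.6, 89.9, -21.1]
contact_force: [1.4, -0.2, -0.3]
gripper_width: 0.0879
time_s: 3.3
tcp_pos: [0.5009, -0.0942, 0.2266]
eef_rot: [-75.4, 89.9, 9.4]
contact_force: [-0.2, 0.5, -0.1]
gripper_width: 0.0876
tcp [ 0.5009 -0.0942  0.2266] az_y 174.77 tilt x [ 1.2e-03  2.0e-04 -1.0e+00] turn rad 0.005 shift cm [ 7.67  5.36 36.53]
```

```bash
python3 -m creep '[[0,0,0,0,0.67,4.56,100],[0,0,0,0,0.67,4.56,100],[0,0,0,0,0.67,4.56,100],[0,0,0,0,0.67,4.56,100],[0,0,0,0,0.67,4.56,100],[0,0,0,0,0.67,4.56,100],[0,0,0,0,0.67,4.56,100],[0.005,0,0,0,0.67,4.56,100]]' && python3 -m creep '[[0,0,0,2,0,0,100],[0,0,0,2,0,0,100],[0,0,0,2,0,0,100],[0,0,0,1,0,0,100],[0,0,0,0,0,0,100]]'
python3 - <<'E'
from h import *
plan([.481,.2745,.065],-5.5)
o=[]
for n in("top","side"):
    p,d=r.capture(n);np.save(n+"1.npy",d);u,v=proj(n,[.481,.2745,.1]);u,v=int(u),int(v)
    o.append(cv2.resize(p[v-55:v+55,u-55:u+55],(400,400),interpolation=2))
cv2.imwrite("pics/c1.png",np.hstack(o))
E
```

```text
time_s: 4.1
tcp_pos: [0.4795, 0.2715, 0.227]
eef_rot: [-41.4, 90.0, 42.8]
contact_force: [1.2, -0.2, -0.4]
gripper_width: 0.0874
time_s: 4.6
tcp_pos: [0.4794, 0.2691, 0.1554]
eef_rot: [141.8, 89.9, -134.0]
contact_force: [0.1, 0.4, 0.1]
gripper_width: 0.0874
tcp [0.4794 0.2691 0.1554] az_y 174.19 tilt x [-0.0018 -0.0019 -1.    ] turn rad -0.005 shift cm [ 9.04 -0.12  0.57]
```

View pics/c1.png

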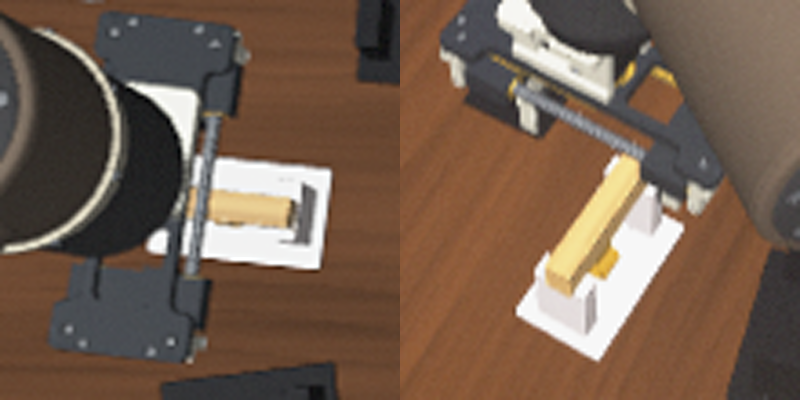

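```bash
python3 -m creep '[[-0.005,0,0,0,-0.12,0.57,100],[0,0,0,3,0,0,100],[0,0,0,3,0,0,100],[0,0,0,1.5,0,0,100],[0,0,0,1.4,0,0,100],[0,0,0,0,0,0,100]]' 30
python3 - <<'E'
from h import *
plan([.481,.2745,.065],-5.5)
E
```

```text
time_s: 5.3
tcp_pos: [0.4814, 0.2754, 0.0666]
eef_rot: [139.8, 89.9, -135.7]
contact_force: [-0.1, -0.8, -0.8]
gripper_width: 0.0876
tcp [0.4814 0.2754 0.0666] az_y 174.5 tilt x [-0.0014 -0.0013 -1.    ] turn rad -0.0 shift cm [ 0.16  0.03 -0.09]
```

```bash
python3 -m creep '[[0,0,0,0,0,0,0],[0,0,0,0,0,0,0],[0,0,0,0,0,0,0],[0,0,0,0,0,0,0],[0,0,0,0,0,0,0],[0,0,0,0,0,0,0],[0,0,0,0,0,0,0],[0,0,0,0,0,0,0]]' 35; python3 -m creep '[[0,0,0,0,0,0,0],[0,0,0,0,0,0,0],[0,0,0,0,0,0,0]]'
```

```text
time_s: 6.1
tcp_pos: [0.4816, 0.2755, 0.0676]
eef_rot: [147.3, 90.0, -128.2]
contact_force: [0.6, -0.2, -0.9]
gripper_width: 0.0294
time_s: 6.4
tcp_pos: [0.4817, 0.2756, 0.0675]
eef_rot: [-112.5, 90.0, -28.0]
contact_force: [0.7, 0.7, -0.3]
gripper_width: 0.0199
```

```bash
python3 -m creep '[[0,0,0,-0.5,0,0,0],[0,0,0,-1.5,0,0,0],[0,0,0,-3,0,0,0],[0,0,0,-3,0,0,0],[0,0,0,-2.5,0,0,0],[0,0,0,0,0,0,0]]'
python3 - <<'E'
from h import *
plan([.5265,-.0185,.168],8.4)
E
```

```text
time_s: 7.0
tcp_pos: [0.4831, 0.2768, 0.1765]
eef_rot: [-42.4, 89.7, 42.2]
contact_force: [0.3, 0.9, -2.2]
gripper_width: 0.0198
tcp [0.4831 0.2768 0.1765] az_y 174.53 tilt x [ 0.0045  0.0041 -1.    ] turn rad -0.242 shift cm [  0.75  -7.13 -28.98]
```

```bash
python3 -m creep '[[0,0,0,0,-0.4,-1.5,0],[0,0,0,0,-1,-4,0],[0,0,0,0,-1,-4.2,0],[0,0,0,0,-1.1,-4.5,0],[0,0,0,0,-1.1,-4.5,0],[0,0,0,0,-1.1,-4.5,0],[0,0,0,0,-1,-4,0],[0,0,0,0,-0.43,-1.8,0]]'; python3 -m creep '[[-0.08,0,0,0,0,0,0],[-0.08,0,0,0,0,0,0],[-0.08,0,0,0,0,0,0],[0,0,0,0,0,0,0],[0,0,0,0,0,0,0]]'
python3 - <<'E'
from h import *
plan([.5265,-.0185,.062],8.4); print(r.get_state()["contact_force"])
o=[]
for n in("top","side"):
    p,d=r.capture(n);np.save(n+"2.npy",d);cv2.imwrite(f"pics/{n}2.png",p)
    u,v=proj(n,[.5265,-.0185,.09]);u,v=int(u),int(v)
    o.append(cv2.resize(p[v-55:v+55,u-55:u+55],(400,400),interpolation=2))
cv2.imwrite("pics/c2.png",np.hstack(o))
E
```

```text
time_s: 7.8
tcp_pos: [0.5234, -0.0236, 0.1711]
eef_rot: [109.0, 89.8, -166.6]
contact_force: [0.2, 0.9, -2.4]
gripper_width: 0.0203
time_s: 8.3
tcp_pos: [0.524, -0.0204, 0.1717]
eef_rot: [91.7, 89.9, -170.2]
contact_force: [0.2, -0.2, -2.3]
gripper_width: 0.0198
tcp [ 0.524  -0.0204  0.1717] az_y -171.9 tilt x [-1.7e-03 -3.0e-04 -1.0e+00] turn rad -0.005 shift cm [10.97 -0.29  0.15]
[ 0.1905572  -0.16422948 -2.26156423]
```

View pics/c2.png

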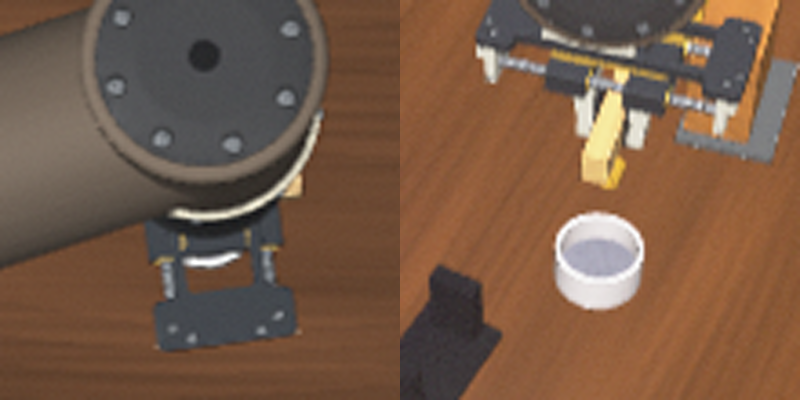

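```bash
python3 -m creep '[[0,0,0,2,-0.29,0.15,0],[0,0,0,3,0,0,0],[0,0,0,3,0,0,0],[0,0,0,1.5,0,0,0],[0,0,0,0.7,0,0,0],[0,0,0,0,0,0,0]]'; python3 -m creep '[[0,0,0,0.2,0,0,0],[0,0,0,0,0,0,0]]'
```

```text
time_s: 9.0
tcp_pos: [0.5271, -0.0182, 0.0698]
eef_rot: [102.1, 89.9, -159.7]
contact_force: [0.4, 1.1, -1.9]
gripper_width: 0.0196
time_s: 9.2
tcp_pos: [0.5281, -0.0178, 0.0694]
eef_rot: [-82.5, 89.9, 15.8]
contact_force: [-0.3, -0.4, -2.4]
gripper_width: 0.0194
```

```bash
python3 -m creep '[[0,0,0,0.3,0,0,0],[0,0,0,0,0,0,0]]';python3 -m creep '[[0,0,0,0.15,0,0,0],[0,0,0,0,0,0,0]]'
```

```text
time_s: 9.4
tcp_pos: [0.5275, -0.018, 0.0658]
eef_rot: [-69.5, 90.0, 28.8]
contact_force: [-0.1, -0.6, -2.6]
gripper_width: 0.0196
time_s: 9.6
tcp_pos: [0.5274, -0.018, 0.064]
eef_rot: [27.8, 90.0, 126.0]
contact_force: [0.2, -0.2, -2.7]
gripper_width: 0.02
```

Run:
```python
from h import *
P=np.concatenate([cloud(n,r.capture(n)[1]).reshape(-1,3) for n in["side"]]);P=P[~np.isnan(P[:,0])]
s=P[(abs(P[:,0]-.527)<.08)&(abs(P[:,1]+.018)<.08)&(P[:,2]>.07)&(P[:,2]<.1)]
print(len(s),s[:,2].max(),r.get_state()["contact_force"])
```

```text
238 0.09995083760398804 [ 0.14012274 -0.03543495 -1.99277529]
```

```bash
python3 -m creep '[[0,0,0,0.1,0,0,0],[0,0,0,0,0,0,0]]';python3 -m creep '[[0,0,0,0.1,0,0,0],[0,0,0,0,0,0,0]]'
```

```text
time_s: 9.85
tcp_pos: [0.5276, -0.018, 0.0632]
eef_rot: [-96.0, 90.0, 2.3]
contact_force: [-0.1, -0.2, -1.3]
gripper_width: 0.0196
time_s: 10.05
tcp_pos: [0.5277, -0.018, 0.0631]
eef_rot: [-112.3, 90.0, -14.1]
contact_force: [-2.9, 2.1, 9.4]
gripper_width: 0.02
```

```bash
python3 -m creep '[[0,0,0,-0.5,0,0,0],[0,0,0,-1.5,0,0,0],[0,0,0,-3,0,0,0],[0,0,0,-3.5,0,0,0],[0,0,0,-3.5,0,0,0],[0,0,0,-2,0,0,0],[0,0,0,0,0,0,0]]'
python3 - <<'E'
from h import *
plan([.544,-.2514,.20],8.4)
o=[]
p,d=r.capture("side")
u,v=proj("side",[.5265,-.0185,.09]);u,v=int(u),int(v)
W=cloud("side",d);P=W.reshape(-1,3);P=P[~np.isnan(P[:,0])]
s=P[(np.hypot(P[:,0]-.527,P[:,1]+.018)<.06)&(P[:,2]>.03)&(P[:,2]<.045)]
print("rim",len(s),s[:,2].min(),s[:,2].max(),cv2.minEnclosingCircle((s[:,:2]*1000).astype(np.float32)))
E
```

```text
time_s: 10.75
tcp_pos: [0.5293, -0.0177, 0.2055]
eef_rot: [-85.7, 89.7, 12.6]
contact_force: [-0.1, -0.3, -3.1]
gripper_width: 0.02
tcp [ 0.5293 -0.0177  0.2055] az_y -171.73 tilt x [ 0.006   0.0013 -1.    ] turn rad -0.002 shift cm [  0.52   1.91 -23.34]
rim 110 0.030204360842247202 0.038956099635167774 ((525.6863403320312, -16.03440284729004), 38.205177307128906)
```

```bash
python3 -m creep '[[0,0,0,0,0.2,-1.3,0],[0,0,0,0,0.3,-3.3,0],[0,0,0,0,0.3,-4,0],[0,0,0,0,0.3,-4,0],[0,0,0,0,0.3,-4,0],[0,0,0,0,0.3,-3.6,0],[0,0,0,0,0.2,-2.2,0],[0,0,0,0,0,-0.9,0]]'; python3 -m creep '[[0,0,0,0,0,0,0],[0,0,0,0,0,0,0],[0,0,0,0,0,0,0]]';python3 - <<'E'
from h import *
plan([.544,-.2514,.1532],8.4); print(r.get_state()["contact_force"])
o=[]
for n in("top","side"):
    p,d=r.capture(n);np.save(n+"3.npy",d);cv2.imwrite(f"pics/{n}3.png",p)
    u,v=proj(n,[.544,-.2514,.14]);u,v=int(u),int(v);print(n,u,v)
    o.append(cv2.resize(p[v-40:v+40,u-40:u+40],(400,400),interpolation=2))
cv2.imwrite("pics/c3.png",np.hstack(o))
E
```

```text
time_s: 11.6
tcp_pos: [0.5407, -0.2537, 0.1997]
eef_rot: [72.7, 89.8, 170.8]
contact_force: [0.6, 0.2, -3.4]
gripper_width: 0.0198
time_s: 11.9
tcp_pos: [0.5419, -0.2506, 0.2017]
eef_rot: [57.7, 90.0, 156.0]
contact_force: [0.3, -0.0, -3.0]
gripper_width: 0.0198
tcp [ 0.5419 -0.2506  0.2017] az_y -171.7 tilt x [-7.e-04  3.e-04 -1.e+00] turn rad -0.002 shift cm [ 4.85 -0.2  -0.12]
[ 0.25338028 -0.03484262 -3.04582651]
top 380 201
side 320 157
```

View pics/c3.png

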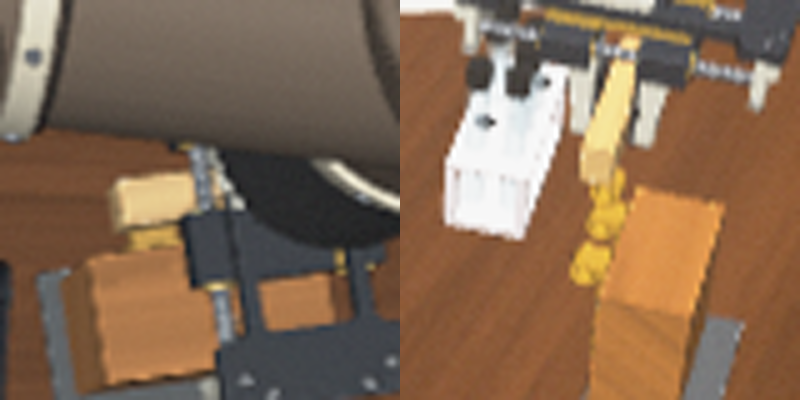

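```bash
cat > m.py <<'E'
from h import *
import sys
def ana(tag,zt,save=False):
    a=np.radians(8.4); n_=np.array([np.cos(a),np.sin(a)]); t_=np.array([-np.sin(a),np.cos(a)]); g=np.array([.5445,-.2514])
    for n in("top","side"):
        W=cloud(n,np.load(n+tag+".npy"));hsv=cv2.cvtColor(cv2.imread(f"pics/{n}{tag}.png"),cv2.COLOR_BGR2HSV)
        u=((W[...,:2]-g)@t_)*1000; w=((W[...,:2]-g)@n_)*1000; z=W[...,2]*1000
        q=lambda x:np.round(np.percentile(x,[1,5,50,95,99]),1) if len(x) else None
        hu,sa=hsv[...,0],hsv[...,1]
        wood=(abs(u)<80)&(w<-8)&(w>-80)&(z>112)&(z<121)&(hu<17)
        br=(abs(u)<45)&(abs(w)<16)&(z>95)&(z<zt-22)&(hu>=16)&(sa>100)
        bt=(abs(u)<75)&(abs(w)<25)&(z>zt-16)&(z<zt+18)&(hu>=12)&(hu<35)&(sa>60)
        print(n,"wood",wood.sum(),"w",q(w[wood]),"u",q(u[wood]))
        print("  brass",br.sum(),"u",q(u[br]),"w",q(w[br]),"z",q(z[br]))
        print("  batten",bt.sum(),"u",q(u[bt]),"w",q(w[bt]),"z",q(z[bt]))
        tp=bt&(z>zt+11)&(z<zt+17)
        if tp.sum()>20:
            for lo in range(-60,60,12):
                k=tp&(u>lo)&(u<lo+12)
                if k.sum()>5: print("   top",lo,k.sum(),"w",np.round(w[k].min(),1),np.round(w[k].max(),1),"z",np.round(np.median(z[k]),1))
E
python3 -c "
from m import *
ana('3',218.5)"
```

```text
top wood 660 w [-73.8 -70.7 -47.  -18.7 -15.2] u [-55.2 -48.8  21.2  49.9  52.3]
  brass 36 u [11.3 12.5 22.3 30.5 31. ] w [-14.1 -13.7 -10.4  -6.4  -6. ] z [109.1 112.9 117.9 121.1 122. ]
  batten 163 u [11.6 22.9 40.1 53.9 54.2] w [-14.5 -14.2  -5.3   4.4   5.2] z [208.9 212.4 231.7 235.4 236.2]
   top 12 6 w -6.6 3.2 z 232.5
   top 24 40 w -14.3 4.9 z 232.6
   top 36 47 w -14.4 5.5 z 232.5
   top 48 21 w -13.0 5.3 z 232.1
side wood 395 w [-72.8 -70.6 -44.  -17.4 -14.7] u [-51.  -43.4   6.4  54.9  59.1]
  brass 140 u [-31.6 -26.1  11.6  36.4  38.3] w [-14.7 -12.8  -3.3   8.    9.8] z [100.2 103.2 116.6 163.5 165.4]
  batten 193 u [-48.  -22.2  32.4  59.2  60.9] w [-13.6 -13.2  -3.2   6.2  10. ] z [203.6 206.2 230.  233.3 234.5]
   top -48 6 w -4.0 6.3 z 231.6
   top -24 10 w -7.2 6.4 z 231.5
   top -12 12 w -9.6 5.7 z 232.3
   top 0 17 w -11.4 7.1 z 231.4
   top 12 16 w -14.5 7.6 z 231.9
   top 24 12 w -12.4 5.7 z 232.3
   top 36 17 w -11.7 6.3 z 231.5
   top 48 16 w -12.7 5.5 z 230.8
```

```bash
python3 -m creep '[[0,0,0,0,-0.18,-0.05,0],[0,0,0,0,-0.18,-0.05,0],[0,0,0,1,0,0,0],[0,0,0,1,0,0,0],[0,0,0,0.5,0,0,0],[0,0,0,0,0,0,0],[0,0,0,0,0,0,0]]';python3 - <<'E'
from m import *
plan([.5455,-.2512,.1532],8.4)
o=[]
for n in("top","side"):
    p,d=r.capture(n);np.save(n+"4.npy",d);cv2.imwrite(f"pics/{n}4.png",p)
    u,v=proj(n,[.544,-.2514,.125]);u,v=int(u),int(v);print(n,u,v)
    o.append(cv2.resize(p[v-25:v+25,u-25:u+25],(400,400),interpolation=2))
cv2.imwrite("pics/c4.png",np.hstack(o))
ana("4",193.5)
E
```

```text
time_s: 12.7
tcp_pos: [0.5458, -0.2519, 0.1768]
eef_rot: [93.3, 90.0, -168.4]
contact_force: [0.8, -0.1, -2.0]
gripper_width: 0.0198
tcp [ 0.5458 -0.2519  0.1768] az_y -171.75 tilt x [-5.e-04 -1.e-04 -1.e+00] turn rad -0.003 shift cm [2.36 0.01 0.08]
top 379 202
side 319 161
top wood 635 w [-73.8 -70.8 -46.3 -18.8 -15.4] u [-56.2 -49.4  22.2  49.9  52.3]
  brass 39 u [12.6 13.6 22.1 30.2 30.7] w [-14.5 -13.9  -9.6  -5.   -4.5] z [107.1 109.3 118.2 121.8 123.6]
  batten 154 u [10.6 21.8 38.6 51.9 52.3] w [-10.9 -10.7  -1.5   7.6   8.8] z [181.9 186.4 206.9 210.3 211. ]
   top 12 11 w -6.4 9.0 z 208.0
   top 24 37 w -10.1 8.6 z 207.5
   top 36 42 w -10.6 8.7 z 207.4
   top 48 15 w -7.4 8.0 z 207.9
side wood 397 w [-72.4 -69.9 -44.1 -17.4 -14.5] u [-51.6 -44.5   7.8  54.6  58.1]
  brass 111 u [-32.1 -24.9  17.9  36.3  38.1] w [-14.5 -13.2  -4.3   7.8  10.1] z [ 98.7 101.  116.6 139.3 142.5]
  batten 189 u [-50.3 -24.6  29.4  57.   58.5] w [-22.3  -9.4   0.3  10.2  16.4] z [178.7 181.7 205.2 208.8 210.1]
   top -24 11 w -3.1 8.0 z 206.6
   top -12 12 w -6.5 10.9 z 206.6
   top 0 12 w -8.5 9.8 z 206.1
   top 12 17 w -9.7 9.6 z 207.5
   top 24 11 w -9.1 8.3 z 206.4
   top 36 16 w -9.2 9.6 z 206.8
   top 48 14 w -9.4 9.4 z 207.4
```

View pics/c4.png

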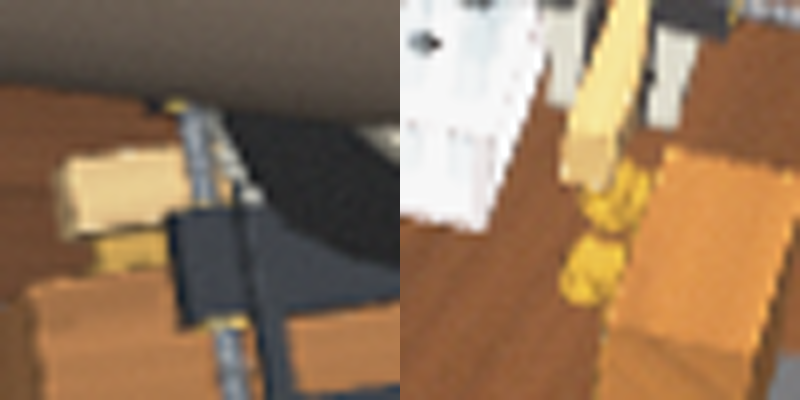

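Run:
```python
from h import *
a=np.radians(8.4); n_=np.array([np.cos(a),np.sin(a)]); t_=np.array([-np.sin(a),np.cos(a)]); g=np.array([.5445,-.2514])
for n in("top","side"):
    for tag,zz,q in(("0",(100,124),"knuckles"),):
        W=cloud(n,np.load(n+tag+".npy"));hu=cv2.cvtColor(cv2.imread(f"pics/{n}{tag}.png"),cv2.COLOR_BGR2HSV)[...,0]
        u=((W[...,:2]-g)@t_)*1000; w=((W[...,:2]-g)@n_)*1000; z=W[...,2]*1000
        b=(abs(u)<45)&(w>-9)&(w<14)&(z>112)&(z<124)
        for sg in(1,-1):
            k=b&(u*sg>0); print(n,sg,k.sum(),"u",np.round([u[k].min(),np.median(u[k]),u[k].mean(),u[k].max()],1),"w",np.round([w[k].min(),w[k].mean(),w[k].max()],1),"z",np.round(z[k].max(),1))
    W=cloud(n,np.load(n+"4.npy")); u=((W[...,:2]-g)@t_)*1000; w=((W[...,:2]-g)@n_)*1000; z=W[...,2]*1000
    k=(abs(u)<70)&(abs(w)<9)&(z>183)&(z<212); print(n,"batten end u",np.round(np.sort(u[k])[-12:],1))
    k=(abs(u)<20)&(abs(w)<12)&(z>124)&(z<144); print(n,"loose knuckle",k.sum(),np.round([u[k].min(),u[k].max()],1) if k.any() else 0)
    if k.any(): print(np.round(np.sort(u[k])[-15:],1))
```

```text
top 1 63 u [10.4 21.4 21.3 31.9] w [-8.1 -0.1  8.5] z 123.9
top -1 62 u [-35.4 -25.8 -25.4 -15.7] w [-8.8 -0.1  9.4] z 123.8
top batten end u [51.6 51.7 51.9 51.9 52.  52.  52.  52.1 52.2 52.2 52.4 52.7]
top loose knuckle 1 [16.2 16.2]
[16.2]
side 1 27 u [17.3 26.4 26.4 35.1] w [-9.   0.4 10.1] z 120.2
side -1 28 u [-31.5 -19.5 -19.3 -10.1] w [-8.4  0.6  9.8] z 120.3
side batten end u [56.  56.2 56.3 56.3 56.4 56.8 57.  57.  57.2 57.3 58.5 60.6]
side loose knuckle 30 [-3.2 12.5]
[ 7.9  7.9  8.5  8.6  9.8 10.1 10.2 10.4 10.4 11.1 11.3 11.6 11.6 11.6
 12.5]
```

```bash
python3 -m creep '[[0,0,0,0,-0.05,0.1,0],[0,0,0,0.3,0,0,0],[0,0,0,0.3,0,0,0],[0,0,0,0.3,0,0,0],[0,0,0,0,0,0,0],[0,0,0,0,0,0,0]]';python3 - <<'E'
from m import *
plan([.5461,-.2508,.1532],8.4)
for n in("top","side"):
    p,d=r.capture(n);np.save(n+"5.npy",d);cv2.imwrite(f"pics/{n}5.png",p)
    print(r.get_state()["tcp_pos"],r.get_state()["contact_force"])
ana("5",184.5)
E
```

```text
time_s: 13.4
tcp_pos: [0.5461, -0.2508, 0.1679]
eef_rot: [84.4, 90.0, -177.3]
contact_force: [-0.2, -0.1, -2.0]
gripper_width: 0.0193
tcp [ 0.5461 -0.2508  0.1679] az_y -171.75 tilt x [-4.e-04 -0.e+00 -1.e+00] turn rad -0.003 shift cm [ 1.47  0.   -0.  ]
[ 0.54622093 -0.2508096   0.16807077] [-1.39074895  0.31162646 -2.5840933 ]
[ 0.54624336 -0.25079224  0.16811711] [ 0.54778344  1.48555368 -2.23393419]
top wood 613 w [-73.7 -70.5 -46.3 -18.9 -15.2] u [-55.  -48.9  23.7  50.2  52.2]
  brass 33 u [15.4 15.4 23.2 30.  30.7] w [-14.3 -14.   -9.7  -5.4  -4.5] z [106.5 107.6 117.7 121.4 121.6]
  batten 157 u [11.4 22.3 39.4 52.8 53.1] w [-10.5 -10.2  -1.1   8.3   9.5] z [173.  178.4 198.  201.7 202.2]
   top 12 6 w -2.4 3.9 z 199.3
   top 24 40 w -10.2 9.1 z 199.1
   top 36 42 w -10.1 8.2 z 198.3
   top 48 17 w -10.4 9.9 z 198.0
side wood 398 w [-72.2 -69.9 -44.  -17.4 -14.5] u [-50.8 -44.4   6.3  55.2  58.6]
  brass 108 u [-36.6 -28.9  16.8  36.9  39. ] w [-14.5 -13.3  -4.2   7.6   9.4] z [100.1 102.1 115.9 128.9 132.9]
  batten 182 u [-50.6 -41.   30.2  58.4  60.1] w [-23.4  -9.2   0.8  10.   11.5] z [170.6 172.8 196.1 200.3 201. ]
   top -48 7 w -0.6 9.4 z 196.6
   top -24 8 w -0.5 10.1 z 196.8
   top -12 9 w -6.4 10.0 z 198.1
   top 0 10 w -6.6 11.1 z 198.8
   top 12 16 w -8.7 11.1 z 197.5
   top 24 15 w -8.6 9.2 z 197.3
   top 36 16 w -8.9 10.3 z 197.5
   top 48 17 w -8.2 10.2 z 197.5
```

```bash
python3 -m creep '[[0,0,0,0.3,0,0,0],[0,0,0,0.3,0,0,0],[0,0,0,0.2,0,0,0],[0,0,0,0,0,0,0]]';python3 -m creep '[[0,0,0,0.3,0,0,0],[0,0,0,0.3,0,0,0],[0,0,0,0,0,0,0],[0,0,0,0,0,0,0]]';python3 - <<'E'
from m import *
plan([.5461,-.2508,.1532],8.4)
p,d=r.capture("top");np.save("top6.npy",d);cv2.imwrite("pics/top6.png",p)
p,d=r.capture("side");np.save("side6.npy",d);cv2.imwrite("pics/side6.png",p)
print(r.get_state()["tcp_pos"],r.get_state()["contact_force"])
u,v=proj("side",[.544,-.2514,.125]);u,v=int(u),int(v)
cv2.imwrite("pics/c6.png",cv2.resize(p[v-30:v+30,u-30:u+30],(540,540),interpolation=2))
ana("6",170)
E
```

```text
time_s: 13.9
tcp_pos: [0.5459, -0.2507, 0.1596]
eef_rot: [69.1, 90.0, 167.3]
contact_force: [0.3, 1.0, -2.4]
gripper_width: 0.0199
time_s: 14.3
tcp_pos: [0.5461, -0.2508, 0.1539]
eef_rot: [82.9, 90.0, -178.8]
contact_force: [-0.8, -0.6, -2.8]
gripper_width: 0.02
tcp [ 0.5461 -0.2508  0.1539] az_y -171.75 tilt x [-2.e-04 -0.e+00 -1.e+00] turn rad -0.003 shift cm [ 0.07  0.   -0.  ]
[ 0.54626413 -0.25079978  0.1541522 ] [ 0.05683499 -0.40302417 -1.55583648]
top wood 584 w [-73.7 -70.2 -47.  -19.5 -15.6] u [-51.1 -45.7  25.2  50.4  52.4]
  brass 24 u [18.4 18.9 23.9 30.4 30.9] w [-14.5 -14.1 -10.6  -6.8  -6.2] z [106.1 109.3 117.9 121.  122.6]
  batten 144 u [12.6 23.4 39.7 52.9 53.2] w [-10.5 -10.2  -0.7   8.3   9.3] z [159.9 163.  184.6 187.4 187.8]
   top 12 7 w -5.9 8.1 z 184.3
   top 24 40 w -10.4 9.3 z 184.9
   top 36 38 w -10.5 8.6 z 184.9
   top 48 19 w -8.9 9.4 z 184.6
side wood 401 w [-72.9 -70.5 -44.4 -17.5 -15. ] u [-49.3 -44.5   6.4  54.6  57.6]
  brass 90 u [-29.3 -24.6  21.8  36.2  37.7] w [-14.2 -12.8  -5.1   7.2   9.4] z [101.6 102.6 114.9 119.3 121.2]
  batten 188 u [-48.2 -38.9  28.6  58.   58.7] w [-16.3  -9.1   1.   10.7  17.7] z [155.2 159.1 182.2 185.7 186.5]
   top -48 8 w 0.5 8.0 z 184.3
   top -24 10 w -2.5 10.4 z 183.1
   top -12 13 w -5.5 10.7 z 183.9
   top 0 16 w -7.9 11.5 z 183.3
   top 12 17 w -9.1 9.6 z 183.9
   top 24 15 w -7.3 10.5 z 183.4
   top 36 17 w -6.8 11.1 z 182.4
   top 48 14 w -8.4 9.8 z 183.5
```

View pics/c6.png

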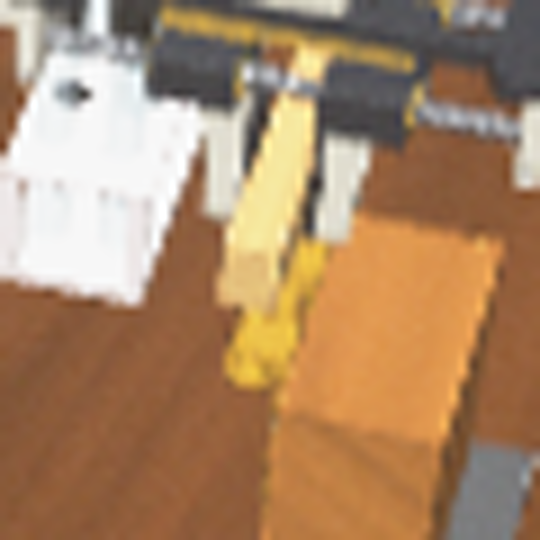

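```bash
python3 -m creep '[[0,0,0,0.06,0,0,0],[0,0,0,0,0,0,0],[0,0,0,0,0,0,0],[0,0,0,0,0,0,0],[0,0,0,0,0,0,0],[0,0,0,0,0,0,0]]';python3 - <<'E'
from h import *
plan([.5461,-.2508,.1532],8.4)
p,d=r.capture("side");W=cloud("side",d);P=W.reshape(-1,3);P=P[~np.isnan(P[:,0])]
s=P[(np.hypot(P[:,0]-.527,P[:,1]+.018)<.06)&(P[:,2]>.03)&(P[:,2]<.045)];print("pot rim",len(s),s.mean(0))
st=r.get_state();print(st["qd"],st["contact_force"],st["tcp_pos"],st["moment"])
E
```

```text
time_s: 15.0
tcp_pos: [0.5462, -0.2508, 0.1535]
eef_rot: [138.9, 90.0, -122.8]
contact_force: [-0.1, 0.7, -2.8]
gripper_width: 0.0195
tcp [ 0.5462 -0.2508  0.1535] az_y -171.75 tilt x [-0.e+00 -1.e-04 -1.e+00] turn rad -0.003 shift cm [0.03 0.01 0.  ]
pot rim 108 [ 0.52513045 -0.01487565  0.03428999]
[ 0.02704307  0.13332002  0.06995051 -0.10535454  0.02633695 -0.02407096] [-0.00591673  0.04464911 -2.24785067] [ 0.54617952 -0.25075947  0.15348082] [0.04286433 0.17258721 0.00964896]
```

Still, no contact load beyond the leaf's weight, and aligned within about 1 mm. Handing in.

```bash
python3 -c "
from plant import r
print(r.close_job())"
```

```text
the job is handed in; nothing more can be done
None
```

The leaf is held upright in the jamb's gap with its knuckle between the two fixed ones, and the job was handed in at about 15 s of the 58 s allowed.

- **Pickup:** I gripped the leaf by the middle of its batten on the white stand at 35 N and lifted it clear.
- **Oiling:** I lowered the knuckle into the pot until it touched the felt pad. The force reading there was about 12 N including the leaf's weight. The pot stayed upright and in place.
- **Placing:** I turned the leaf to the jamb's angle and lowered it from above. No contact force showed on the way down.

**Last checks:**
- **Fit:** The leaf was within about 0.5 mm along the hinge line and across it, and within about 0.5 mm in height. The camera measurements behind these are good to about 1 mm.
- **Force:** The arm was at rest, and the only load on the wrist was about 2.3 N from the leaf's own weight.

**Disagreements:** The two cameras differ by about 4–5 mm in y, so I compared leaf and jamb within each camera, and the two comparisons agreed to about 1 mm. The holes themselves could not be seen directly, so their lining up comes from these measurements. I saw no contact with the wash bottle, rack or pin, but I did not measure their positions again at the end.

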